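# Sort sealed vial boxes into full and empty by their weight

### The job

Three sealed vial boxes that look alike stand on the titration bench: some are packed with glass vials, the others are empty, and only the weight felt on lifting tells which. Put every full one in the low solid-walled tray and every empty one in the taller slatted crate, each standing upright and flat on the floor of its tray or crate. The vials are glass, so do not tip or drop the boxes, and leave the small beaker, jar and syringe beside them where they are.

Things in the scene. Friction and masses are not known exactly. Their poses are not given: they have to be found in the camera images.
- box_a: sealed opaque grey vial box 110 long (its x) x 50 wide (y) x 60 tall, latches 4 proud of the sides; on the lid a black block grip 60 (x) x 18 (y) x 34 tall, its top 94 above the underside. Origin: centre of the underside, z up. Starts upright, long axis within 0.4 rad of world x. Looks like the other two; full: 0.57 to 0.73 kg (5.6 to 7.2 N); empty: 0.15 to 0.17 kg (about 1.6 N).
- box_b: vial box exactly like box_a outside, same sizes, origin and possible weights. Which boxes are full is drawn anew every time, independent of name and place: of the three, one or two are full, the rest empty.
- box_c: vial box exactly like box_a outside, same sizes, origin and possible weights (full or empty, drawn anew every time).
- tray: low white plastic tray with solid walls, for full boxes, fixed on the bench: 164 (x) x 194 (y) x 26 tall, walls 5 thick, inner floor about 5 above the bench, inside 154 x 184. Two boxes fit side by side along its y, long axes along its x. Origin: centre of the underside. It and the crate swap sides of the bench at random.
- crate: taller white plastic crate with slatted walls and a steel loop standing out 30 at each x end, for empty boxes, fixed on the bench: 164 (x) x 194 (y) x 60 tall, walls 5 thick, inner floor about 5 above the bench, inside 154 x 184. Two boxes fit side by side along its y, long axes along its x. Origin: centre of the underside.
- beaker: bystander: small empty glass beaker, 56 across, 65 tall, behind the boxes; origin at the centre of its underside
- jar: bystander: small glass sample jar with a black cap, 42 across, 70 tall, behind the boxes; origin at the centre of its underside
- syringe: bystander: plastic syringe, about 150 long, 24 high, lying in front of the boxes on the robot's side; origin under its middle, its x along its length
Mind the look-alikes: they are no part of the job. Leave any brown or yellow look-alike of the box_c alone. What is shaped like the box_a but orange or purple is not meant.

How it is judged:
By the outcome, as a careful person would: the job done as asked, in the order asked, and still so for the second after the job is handed in, with the robot touching nothing.
It also fails if it takes over 72 s, if anything falls off the work surface, if the arm or the gripper's body presses on something with over 40 N, if the wrist force passes 120 N, or if a joint passes its speed limit or range.

### The arm

A 7-joint arm with a two-finger parallel gripper is mounted at the origin on the work surface. World frame = base frame: x ahead of the robot, y to its left, z up, the work surface at z = 0. Lengths are in m, angles in degrees, forces in N, time in s.
With the tool pointing down it reaches from about 0.425 to 0.875 m from the base axis. Payload 4.7 kg.
Tool frame: the origin (TCP) lies midway between the tips of the shut fingers; the grasp point (between the pads) lies env.grip_point_offset behind it (env.grip_point_offset is the distance from the TCP to the grasp point, in m); z points along the fingers, y is the line along which they close (so a half turn about z gives the same grasp; the last joint's range is limited). The gripper opens to 87 mm and grips with 3 to 60 N. Pads are 19 mm wide; open, the fingers measure 117 mm over their backs; the gripper's body (75 mm by 190 mm) begins 51 mm behind the grasp point.
Start: joints at [69.506, 18.392, -4.016, 83.108, 1.295, 78.541, -3.26], TCP at [0.236, -0.606, 0.193] pointing down, gripper open.
Joint ranges: [-163.93, 163.93], [-17.29, 119.83], [-79.2, 71.16], [3.27, 140.29], [-89.18, 269.18], [5.43, 117.66], [-154.24, 154.24]. Speed limits (degrees/s): [147.25, 147.25, 180, 180, 180, 180, 180].

### API

Orientations are given as [roll, pitch, yaw] about the fixed x, y, z axes, in that order (R = Rz(yaw) Ry(pitch) Rx(roll)).
In Python, from cell import env gives the robot as it stands.
- The arm moves only by the shell command python3 -m creep 'ROWS' [FORCE]. ROWS is a JSON object of lists of equal length, an entry for each row: "translation": the shift along the tool's x, y, z in units of 0.08 m (1.0 is 0.08 m), a list of three; "turn": the turn, a rotation vector about the tool's x, y, z in units of 180 degrees (1.0 is 180 degrees), a list of three; "grip": the opening, from 0 (shut) to 1 (fully open). In form: {"translation": [[x, y, z], ...], "turn": [[ax, ay, az], ...], "grip": [grip, ...]}. A call has 1 to 5 rows; each row shifts and turns the commanded pose from where the row before left it, along the tool's axes as they then stand; what a row does not reach is not made up. A row lasts 1/8 s, in which the tool goes at most 62.5 mm and 10.7 degrees, less where a joint would pass 70% of its speed; a pose out of reach is approached as far as the arm can. A call with a number of a shift or a turn outside -1 to 1 is refused whole. A call with a gripper value outside its range is refused whole. The fingers move at their own pace and stop on an object; FORCE is the grip in N (left out, the last holds). Time passes only in rows, so rows that do not move let the fingers close. It gives the time, the measured TCP pose, the force, the opening and the grip force at its end, in the units of the state.
- env.get_obs(): the state, without advancing time (a new reading comes with each control period).
- env.read_camera(name): name is "side" or "top"; returns a dict with "frame" (480x640x3 uint8, red, green, blue), "z_map" (480x640 float32, m along the optical axis (not along the pixel's ray), 0 where there is no reading), "K" (3x3 intrinsics, pixels), "rvec" (rotation vector, rad) and "tvec" (3), from world to camera coordinates, as OpenCV has them. Camera axes: x right, y down, z forward; pixel columns grow to the right and rows downward; lengths in m; the calibration is good to about 2 mm. A picture is of the moment at which its call begins.
- env.sign_off(): hands the job in; it is judged then, once.
The state is a dict: "time_s": time; "qpos": joint angles; "joint_velocities": joint speeds; "effort": joint torques, N m; "tool_pos": TCP position; "tool_rot": TCP orientation; "force": force on the tool from outside, world axes, zero at the start; "wrist_torque": the same for the moment, N m; "grip_width": finger opening in m; "grasp_force": force on a finger pad.
Only numpy, scipy, OpenCV 4.12 (cv2) and the standard library are available. Lean on these libraries where they do the work, as an engineer would, in place of code of your own. Each camera call takes 0.05 s, during which the arm holds its last target. There are 200 camera calls.

## Working session

There is one attempt and no reset: what is moved stays moved. The work goes in short steps, Python scripts to look and compute and a shell command to move; the robot and the scene stay as the last step left them, time stands still between calls to the robot, and variables do not carry over. Pictures are saved under pics/ and viewed, at most 10 in all, crops included, and the job is handed in when it is done.

```bash
mkdir -p pics; ls
python3 - <<'E'
from cell import env
import cv2
o=env.get_obs(); print(o, env.grip_point_offset)
for n in("top","side"):
    c=env.read_camera(n); cv2.imwrite(f"pics/{n}0.png",c["frame"][:,:,::-1]); print(n,c["K"],c["rvec"],c["tvec"])
E
```

```text
pics
{'time_s': 0.0, 'qpos': array([69.50441938, 18.43874259, -4.01699475, 83.17353639,  1.29234857,
       78.5431441 , -3.26069078]), 'joint_velocities': array([-0.03058946,  0.0105248 ,  0.07066711,  0.00286097,  0.01234934,
       -0.01579588, -0.04786502]), 'effort': array([ 4.48967503e-04, -4.91286993e+01, -4.03566342e-01, -3.12529993e+01,
       -6.39283005e-02,  4.38176352e-02,  1.83660800e-04]), 'tool_pos': array([ 0.23590688, -0.60501851,  0.19217734]), 'tool_rot': array([-1.79889681e+02,  2.77553240e-03,  2.13054713e+01]), 'force': array([0.67613648, 0.08530422, 0.62781336]), 'wrist_torque': array([-0.02757654,  0.01225251, -0.03424208]), 'grasp_force': 0.0, 'grip_width': 0.08675817292617374} 0.0187
top [[616.50855678   0.         320.84379061]
 [  0.         616.50855678 246.23977109]
 [  0.           0.           1.        ]] [ 2.23244989 -2.17004949  0.07292754] [-0.0155767   0.48022871  1.21066949]
side [[551.89286767   0.         319.34327914]
 [  0.         551.89286767 230.61420451]
 [  0.           0.           1.        ]] [ 0.89235603 -2.40987493  1.21918465] [0.40117898 0.20129589 0.97761065]
```

View pics/top0.png

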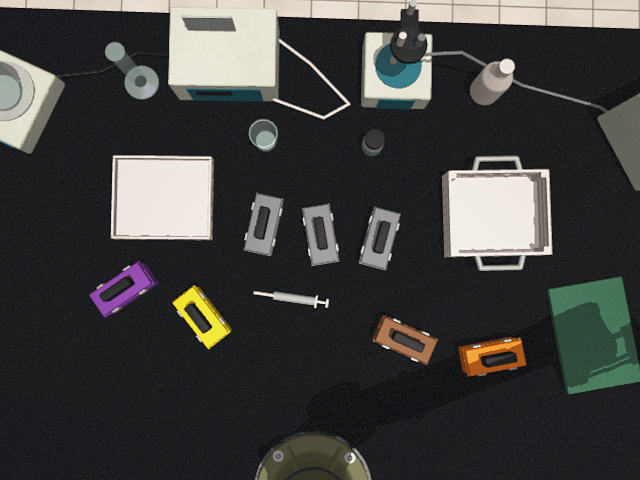

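View pics/side0.png

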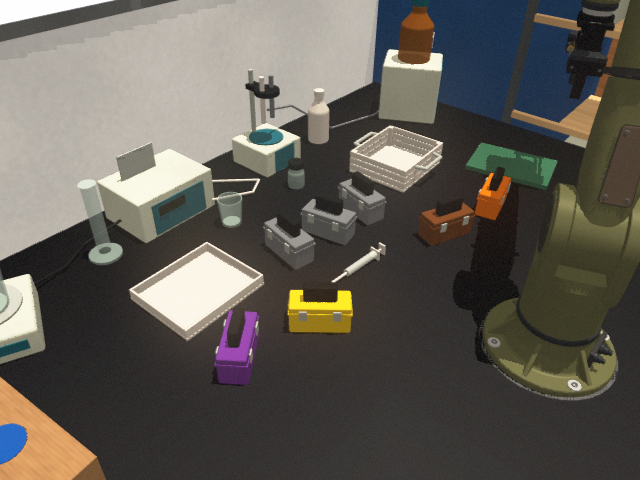

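The top view shows three grey boxes at about (263,224), (320,235) and (380,238). The tray is at (162,197) and the crate at (497,213). The beaker is at (263,135), the jar at (373,142) and the syringe at (291,298). The look-alikes to leave alone are purple (123,289), yellow (201,316), brown (405,340) and orange (492,356). I'm choosing the three grey ones, and will measure their grips and check them in a crop.

```bash
cat > h.py <<'E'
from cell import env
import cv2, numpy as np
def cloud(n="top"):
    c=env.read_camera(n); z=c["z_map"]; K=c["K"]
    v,u=np.mgrid[:480,:640]
    P=np.stack([(u-K[0,2])*z/K[0,0],(v-K[1,2])*z/K[1,1],z],-1)
    R=cv2.Rodrigues(c["rvec"])[0]
    W=(P-c["tvec"].ravel())@R; W[z==0]=np.nan
    return c["frame"],W
def rect(W,m):
    p=(W[m][:,:2]*1000).astype(np.float32)
    (cx,cy),(w,h),a=cv2.minAreaRect(p)
    if w<h: a+=90
    a=(a+90)%180-90
    return np.round([cx,cy,max(w,h),min(w,h),a,len(p),np.median(W[m][:,2])*1000],1)
E
python3 - <<'E'
from h import *
f,W=cloud()
cv2.imwrite("pics/crop1.png",cv2.resize(f[130:310,230:430,::-1],(800,720))[:600])
z=W[...,2]; v,u=np.mgrid[:480,:640]
def roi(c,r,dc,dr): return (abs(u-c)<dc)&(abs(v-r)<dr)
for n,c,r in(("L",263,224),("M",320,235),("R",380,238)):
    print(n,"grip",rect(W,roi(c,r,27,40)&(z>.082)&(z<.11)),"lid",rect(W,roi(c,r,27,40)&(z>.05)&(z<.11)))
print("tray",rect(W,roi(162,197,65,60)&(z>.018)&(z<.04)), "floor",np.nanmedian(z[180:220,140:190]))
print("crate",rect(W,roi(497,213,56,46)&(z>.05)&(z<.08)), "floor",np.nanmedian(z[195:225,475:515]))
print("beaker",rect(W,roi(263,135,20,20)&(z>.03)),"jar",rect(W,roi(373,142,16,18)&(z>.03)))
print("syr",rect(W,roi(291,298,42,12)&(z>.006)), "bench",np.nanmedian(z[255:280,330:350]))
E
```

```text
L grip [517.6 111.6  59.7  18.4 -11.2 324.   94.1] lid [ 517.   111.7  111.5   57.3  -10.7 1579.    61.1]
M grip [501.3   1.2  60.4  18.   11.3 313.   94.4] lid [5.010e+02 1.100e+00 1.125e+02 5.690e+01 1.140e+01 1.575e+03 6.100e+01]
R grip [ 497.1 -113.3   60.3   18.3  -13.7  322.    94.1] lid [ 496.6 -113.3  111.6   57.1  -13.7 1572.    60.9]
tray [ 567.5  315.7  195.6  164.8  -88.7 1107.    25.8] floor 0.005825060939691879
crate [ 552.9 -342.4  196.6  176.3  -87.6 1483.    59.6] floor 0.0056031309666227285
beaker [690.4 116.3  54.5  54.1  28.1 364.   57.7] jar [685.2 -96.3  39.7  39.3  28.1 426.   69.4]
syr [376.2  52.6 155.   38.  -86.5 467.   16.3] bench 0.0010568498316926985
```

View pics/crop1.png

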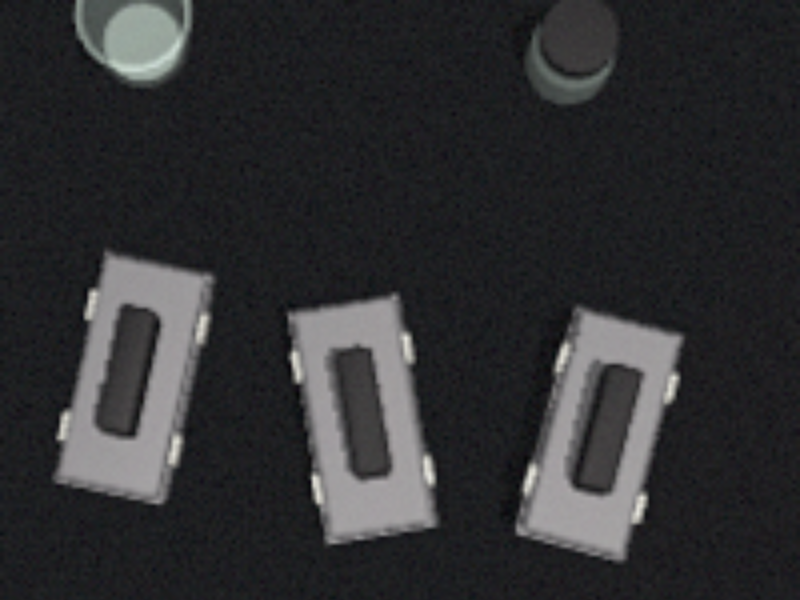

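The crop shows only grey boxes with black grips, at crop pixels (128,370), (360,412) and (608,428). That confirms the choice. I'll start with the right box at (0.497, -0.113), yaw -13.7.

```bash
cat >> h.py <<'E'
def to(x,y,z,yaw):
    o=env.get_obs(); p=o["tool_pos"]; s=o["tool_rot"][2]
    d=np.array([x,y,z])-p; a=np.radians(yaw)
    t=(s-yaw+180)%360-180
    print("t",round(o["time_s"],2),"pos",p.round(4),"rot",o["tool_rot"].round(1),"j7",o["qpos"][6].round(0),"F",o["force"].round(2),"w",round(o["grip_width"],4),"gf",round(o["grasp_force"],1))
    print("turn units",round(t/180,4),"then shift units",(np.array([np.cos(a)*d[0]+np.sin(a)*d[1],np.sin(a)*d[0]-np.cos(a)*d[1],-d[2]])/.08).round(3))
E
python3 -m creep '{"translation":[[0,0,0],[0,0,0],[0,0,0],[0,0,0]],"turn":[[0,0,0.0486],[0,0,0.0486],[0,0,0.0486],[0,0,0.0486]],"grip":[0.5,0.5,0.5,0.5]}' 20
python3 -m creep '{"translation":[[0.155,-0.61,0],[0.155,-0.61,0],[0.155,-0.61,0],[0.155,-0.61,0],[0.155,-0.61,0]],"turn":[[0,0,0],[0,0,0],[0,0,0],[0,0,0],[0,0,0]],"grip":[0.5,0.5,0.5,0.5,0.5]}'
python3 -c "
from h import *
to(.497,-.1133,.12,-13.7)"
```

```text
time_s: 0.65
tool_pos: [0.236, -0.6053, 0.1928]
tool_rot: [-180.0, 0.0, -14.0]
force: [-0.5, -0.3, -0.4]
grip_width: 0.0549
grasp_force: 0.0
time_s: 1.27
tool_pos: [0.3546, -0.3815, 0.1931]
tool_rot: [180.0, 0.0, -13.7]
force: [0.6, -0.4, 0.5]
grip_width: 0.0438
grasp_force: 0.0
t 1.27 pos [ 0.3546 -0.3815  0.1931] rot [180.    0.  -13.7] j7 -60.0 F [ 0.6  -0.36  0.5 ] w 0.0438 gf 0.0
turn units 0.0001 then shift units [ 0.935 -3.679  0.913]
```

```bash
python3 -m creep '{"translation":[[0.187,-0.735,0],[0.187,-0.735,0],[0.187,-0.735,0.2],[0.187,-0.735,0.3],[0.187,-0.735,0.4]],"turn":[[0,0,0],[0,0,0],[0,0,0],[0,0,0],[0,0,0]],"grip":[0.5,0.5,0.5,0.5,0.5]}' >/dev/null
python3 -m creep '{"translation":[[0,0,0],[0,0,0]],"turn":[[0,0,0],[0,0,0]],"grip":[0.5,0.5]}' >/dev/null
python3 - <<'E'
from h import *
to(.497,-.1133,.067,-13.7)
c=env.read_camera("side")
cv2.imwrite("pics/s1.png",cv2.resize(c["frame"][120:300,240:480,::-1],(800,600)))
E
```

```text
t 2.15 pos [ 0.4922 -0.123   0.125 ] rot [180.    0.  -13.7] j7 -95.0 F [-1.39 -0.15  0.56] w 0.0437 gf 0.0
turn units 0.0001 then shift units [ 0.03  -0.132  0.725]
```

View pics/s1.png

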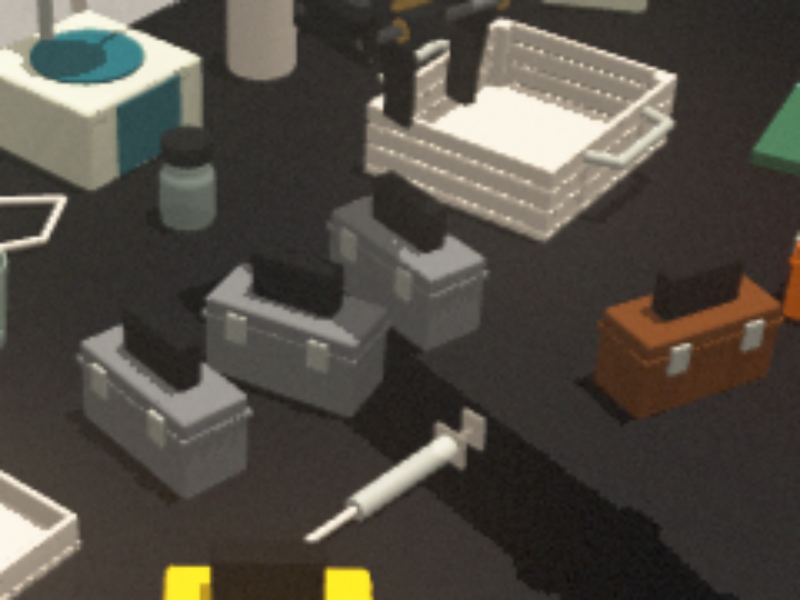

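The fingertips (400,120) and (463,100) look farther from the grip (410,200) than I expected. I'll check by projecting the TCP.

Run:
```python
from h import *
c=env.read_camera("side"); p=env.get_obs()["tool_pos"]; print(p)
P=np.array([p,[.497,-.1133,.094]])
u=cv2.projectPoints(P,c["rvec"],c["tvec"],c["K"],None)[0][:,0]
print((u-[240,120])*800/240)
f,W=cloud("side"); z=W[...,2]
m=(abs(W[...,0]-p[0])<.06)&(abs(W[...,1]-p[1])<.08)&(z>.11)&(z<.2)
q=W[m]; print(len(q),np.nanmin(q,0),np.nanmax(q,0))
for y0 in np.arange(p[1]-.06,p[1]+.06,.01):
    k=q[(abs(q[:,1]-y0)<.005)]
    if len(k): print(round(y0,3),len(k),k.min(0).round(3),k.max(0).round(3))
```

```text
[ 0.49234431 -0.12418197  0.12561961]
[[424.7426465  145.59824205]
 [406.55522868 190.15209947]]
351 [ 0.47078002 -0.15688558  0.15419884] [ 0.51033834 -0.08549611  0.19992537]
-0.154 25 [ 0.472 -0.157  0.154] [ 0.499 -0.149  0.2  ]
-0.144 156 [ 0.471 -0.149  0.156] [ 0.496 -0.14   0.199]
-0.104 13 [ 0.487 -0.103  0.16 ] [ 0.51  -0.099  0.198]
-0.094 138 [ 0.486 -0.099  0.155] [ 0.51  -0.089  0.2  ]
-0.084 19 [ 0.486 -0.089  0.178] [ 0.5   -0.085  0.199]
```

```bash
cat > tip.py <<'E'
from h import *
c=env.get_obs(); p=c["tool_pos"]; print(p, c["grip_width"], c["qpos"])
f,W=cloud("side"); z=W[...,2]
m=(abs(W[...,0]-p[0])<.06)&(abs(W[...,1]-p[1])<.08)&(z>.1)&(z<.2)
q=W[m]; print(len(q),np.percentile(q,[0,2,50,98],axis=0).round(4))
E
python3 -m creep '{"translation":[[0,0,0],[0,0,0],[0,0,0],[0,0,0]],"turn":[[0,0,0],[0,0,0],[0,0,0],[0,0,0]],"grip":[0.2,0.2,0.2,0.2]}'
python3 - <<'E'
from tip import *
cv2.imwrite("pics/s2.png",cv2.resize(f[60:240,300:540,::-1],(800,600)))
E
```

```text
time_s: 2.8
tool_pos: [0.4925, -0.1226, 0.1252]
tool_rot: [180.0, -0.0, -13.7]
force: [-1.4, 0.4, 1.5]
grip_width: 0.0187
grasp_force: 0.0
[ 0.49249126 -0.12258781  0.12520851] 0.018721174151776033 [ 34.9949791    5.01391141 -25.09005632 107.43794205   2.29909829
  68.03084595 -94.56641944]
348 [[ 0.4744 -0.143   0.1546]
 [ 0.4753 -0.1393  0.1561]
 [ 0.4868 -0.1279  0.1781]
 [ 0.506  -0.0986  0.1991]]
```

View pics/s2.png

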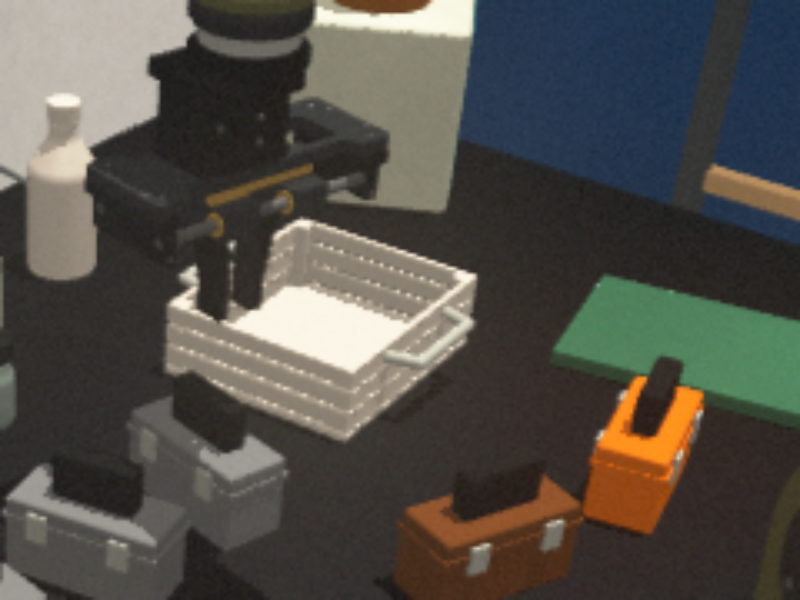

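Run:
```python
from h import *
p=env.get_obs()["tool_pos"]
f,W=cloud("side"); z=W[...,2]
# column profile along the near finger: crop(215,315)->px
for v in range(128,160,2):
    r=W[v,356:382]; print(v,[f"{a[0]:.3f},{a[1]:.3f},{a[2]:.3f}" for a in r[::4]])
m=(abs(W[...,0]-.497)<.04)&(abs(W[...,1]+.113)<.03)&(z>.07)&(z<.12); print("R grip side",np.percentile(W[m],[1,50,99],axis=0).round(4))
f,W=cloud("top"); z=W[...,2]
m=(abs(W[...,0]-.492)<.15)&(abs(W[...,1]+.122)<.15)&(z>.13); q=W[m]; print("top body",len(q),q.min(0),q.max(0))
```

```text
128 ['0.478,-0.052,0.244', '0.472,-0.058,0.243', '0.470,-0.070,0.240', '0.466,-0.077,0.238', '0.462,-0.086,0.237', '0.460,-0.098,0.233', '0.476,-0.138,0.213']
130 ['0.475,-0.049,0.241', '0.473,-0.060,0.238', '0.473,-0.074,0.233', '0.464,-0.074,0.236', '0.461,-0.085,0.233', '0.483,-0.133,0.208', '0.475,-0.137,0.209']
132 ['0.753,-0.437,0.000', '0.500,-0.098,0.211', '0.487,-0.095,0.216', '0.465,-0.077,0.230', '0.491,-0.130,0.202', '0.481,-0.131,0.205', '0.476,-0.139,0.204']
134 ['0.744,-0.425,0.002', '0.500,-0.099,0.206', '0.486,-0.094,0.212', '0.485,-0.106,0.208', '0.491,-0.131,0.196', '0.479,-0.129,0.201', '0.476,-0.140,0.198']
136 ['0.736,-0.415,0.001', '0.499,-0.099,0.201', '0.487,-0.095,0.207', '0.487,-0.111,0.201', '0.491,-0.132,0.191', '0.480,-0.131,0.195', '0.476,-0.140,0.194']
138 ['0.726,-0.401,0.003', '0.503,-0.105,0.193', '0.487,-0.097,0.201', '0.486,-0.110,0.197', '0.494,-0.137,0.184', '0.481,-0.132,0.190', '0.633,-0.384,0.042']
140 ['0.719,-0.392,0.003', '0.502,-0.103,0.189', '0.488,-0.098,0.196', '0.485,-0.108,0.193', '0.493,-0.135,0.180', '0.481,-0.133,0.185', '0.632,-0
[... 928 characters left out ...]
3,-0.370,0.004', '0.624,-0.376,0.005']
154 ['0.610,-0.244,0.058', '0.598,-0.244,0.062', '0.487,-0.100,0.162', '0.626,-0.322,0.020', '0.632,-0.349,0.007', '0.623,-0.356,0.007', '0.613,-0.360,0.009']
156 ['0.609,-0.243,0.053', '0.597,-0.243,0.058', '0.586,-0.245,0.061', '0.630,-0.327,0.011', '0.625,-0.340,0.007', '0.619,-0.351,0.005', '0.610,-0.357,0.005']
158 ['0.608,-0.242,0.048', '0.596,-0.243,0.052', '0.585,-0.244,0.056', '0.573,-0.244,0.060', '0.565,-0.250,0.061', '0.612,-0.340,0.006', '0.604,-0.347,0.006']
R grip side [[ 0.4646 -0.1243  0.0702]
 [ 0.49   -0.1072  0.088 ]
 [ 0.5237 -0.0986  0.0976]]
top body 16854 [ 0.34200486 -0.16984397  0.2286574 ] [ 0.550169   -0.02203022  0.63183064]
```

The camera puts the fingertips at z≈0.155 and the body underside at 0.228, while the TCP reads 0.125. So the pose reading is about 30 mm low in z, and I'll go by the camera. I'll lower partway and recheck.

```bash
python3 -m creep '{"translation":[[0.03,-0.12,0],[0,0,0.3],[0,0,0.3],[0,0,0],[0,0,0]],"turn":[[0,0,0],[0,0,0],[0,0,0],[0,0,0],[0,0,0]],"grip":[0.5,0.5,0.5,0.5,0.5]}'
python3 - <<'E'
from tip import *
a=np.radians(-13.7)
for lo in (.115,.13):
    k=q[(q[:,2]>lo)&(q[:,2]<.17)]; d=k[:,:2]-p[:2]
    tx=d@[np.cos(a),np.sin(a)]; ty=d@[np.sin(a),-np.cos(a)]
    for s in(1,-1): 
        w=ty*s>0; print(s,w.sum(),"tx",np.percentile(tx[w],[3,97]).round(4),"ty",np.percentile(ty[w],[3,50,97]).round(4))
cv2.imwrite("pics/s3.png",cv2.resize(f[120:240,280:440,::-1],(800,600)))
E
```

```text
time_s: 3.58
tool_pos: [0.4979, -0.1134, 0.078]
tool_rot: [-180.0, -0.1, -13.7]
force: [0.5, 0.5, 0.2]
grip_width: 0.0433
grasp_force: 0.0
[ 0.49788513 -0.11343286  0.07797551] 0.043315470145488345 [ 33.84364714   8.16071966 -25.61221456 110.06528088   3.96208326
  62.55838531 -97.03042081]
976 [[ 0.4387 -0.1931  0.1071]
 [ 0.4427 -0.1888  0.1112]
 [ 0.4811 -0.1316  0.1817]
 [ 0.5432 -0.0356  0.1987]]
1 219 tx [-0.015   0.0076] ty [0.0198 0.0237 0.0348]
-1 182 tx [-0.0144  0.0082] ty [-0.0386 -0.0316 -0.0218]
1 163 tx [-0.0151  0.0068] ty [0.02   0.0244 0.0352]
-1 127 tx [-0.0148  0.0082] ty [-0.0389 -0.0329 -0.0227]
```

View pics/s3.png

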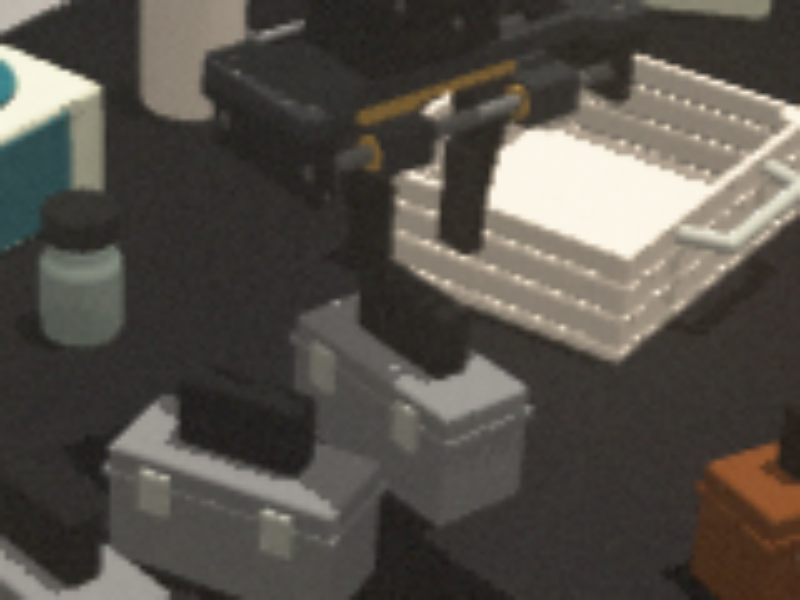

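The open fingers straddle the right box's grip (crop 415,320), with their tips about 13 mm above it. I'll descend, grip and lift gently to weigh it.

```bash
python3 -m creep '{"translation":[[0.04,0,0.2],[0,0,0.18],[0,0,0.12],[0,0,0]],"turn":[[0,0,0],[0,0,0],[0,0,0],[0,0,0]],"grip":[0.5,0.5,0.5,0.5]}' 
python3 -m creep '{"translation":[[0,0,0],[0,0,0],[0,0,0],[0,0,0]],"turn":[[0,0,0],[0,0,0],[0,0,0],[0,0,0]],"grip":[0,0,0,0]}' 35
python3 -m creep '{"translation":[[0,0,-0.1],[0,0,-0.2],[0,0,-0.2],[0,0,0],[0,0,0]],"turn":[[0,0,0],[0,0,0],[0,0,0],[0,0,0],[0,0,0]],"grip":[0,0,0,0,0]}'
python3 -m creep '{"translation":[[0,0,0]],"turn":[[0,0,0]],"grip":[0]}' | grep force
python3 - <<'E'
from h import *
f,W=cloud("side")
cv2.imwrite("pics/s4.png",cv2.resize(f[120:240,280:440,::-1],(800,600)))
E
```

```text
time_s: 4.12
tool_pos: [0.4992, -0.1142, 0.0359]
tool_rot: [-180.0, 0.1, -13.7]
force: [0.1, -0.3, -0.8]
grip_width: 0.0438
grasp_force: 0.0
time_s: 4.62
tool_pos: [0.5005, -0.1149, 0.0375]
tool_rot: [180.0, -0.0, -13.7]
force: [0.4, -0.6, 0.6]
grip_width: 0.0177
grasp_force: 35.0
time_s: 5.25
tool_pos: [0.5, -0.1145, 0.0771]
tool_rot: [180.0, 0.0, -13.7]
force: [-0.8, -0.1, -4.6]
grip_width: 0.0179
grasp_force: 35.0
force: [-0.1, 0.0, -5.1]
grasp_force: 35.0
```

View pics/s4.png

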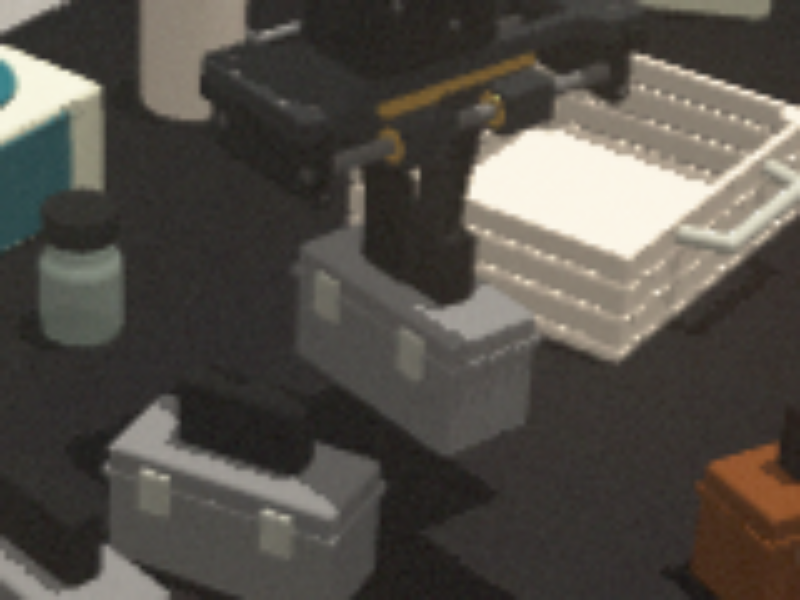

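It weighs about 5.6 N and is level, so it's full and goes to the tray's far slot.

```bash
python3 -m creep '{"translation":[[0,0,-0.3],[0,0,-0.4],[0,0,-0.35],[0,0,-0.1]],"turn":[[0,0,0],[0,0,0],[0,0,-0.04],[0,0,-0.043]],"grip":[0,0,0,0]}' | grep force
python3 -m creep '{"translation":[[0.04,-0.25,0],[0.08,-0.45,0],[0.09,-0.55,0],[0.09,-0.55,0],[0.09,-0.55,0]],"turn":[[0,0,0],[0,0,0],[0,0,0],[0,0,0],[0,0,0]],"grip":[0,0,0,0,0]}' | grep force
python3 -m creep '{"translation":[[0.09,-0.55,0],[0.09,-0.55,0],[0.09,-0.55,0],[0.09,-0.55,0],[0.09,-0.55,0]],"turn":[[0,0,0],[0,0,0],[0,0,0],[0,0,0],[0,0,0]],"grip":[0,0,0,0,0]}' |grep force
python3 -m creep '{"translation":[[0.09,-0.45,0],[0.04,-0.2,0],[0,0,0]],"turn":[[0,0,0],[0,0,0],[0,0,0]],"grip":[0,0,0]}' |grep force
python3 -c "
from h import *
to(.570,.3588,.046,1.3)"
```

```text
force: [0.1, 0.3, -4.8]
grasp_force: 35.0
force: [0.6, -0.2, -6.0]
grasp_force: 35.0
force: [-0.6, -0.5, -6.0]
grasp_force: 35.0
force: [0.1, -0.4, -5.2]
grasp_force: 35.0
t 7.55 pos [0.5671 0.3477 0.1682] rot [1.8e+02 1.0e-01 1.3e+00] j7 -134.0 F [ 0.08 -0.4  -5.15] w 0.0175 gf 35.0
turn units 0.0003 then shift units [ 0.039 -0.138  1.528]
```

```bash
python3 -m creep '{"translation":[[0.04,-0.14,0.2],[0,0,0.35],[0,0,0.4],[0,0,0.3],[0,0,0.17]],"turn":[[0,0,0],[0,0,0],[0,0,0],[0,0,0],[0,0,0]],"grip":[0,0,0,0,0]}' | grep force
python3 -m creep '{"translation":[[0,0,0.05],[0,0,0.04],[0,0,0],[0,0,0]],"turn":[[0,0,0],[0,0,0],[0,0,0],[0,0,0]],"grip":[0,0,0,0]}'
python3 - <<'E'
from h import *
to(.570,.3588,.043,1.3)
f,W=cloud("side")
z=W[...,2]
cv2.imwrite("pics/s5.png",cv2.resize(f[200:350,120:320,::-1],(800,600)))
E
```

```text
force: [-0.2, -1.3, -5.9]
grasp_force: 35.0
time_s: 8.68
tool_pos: [0.5712, 0.3587, 0.0492]
tool_rot: [-180.0, -0.1, 1.2]
force: [0.6, 0.4, -6.4]
grip_width: 0.0177
grasp_force: 35.0
t 8.68 pos [0.5712 0.3587 0.0492] rot [-1.8e+02 -1.0e-01  1.2e+00] j7 -137.0 F [ 0.61  0.42 -6.43] w 0.0177 gf 35.0
turn units -0.0003 then shift units [-0.014 -0.002  0.077]
```

View pics/s5.png

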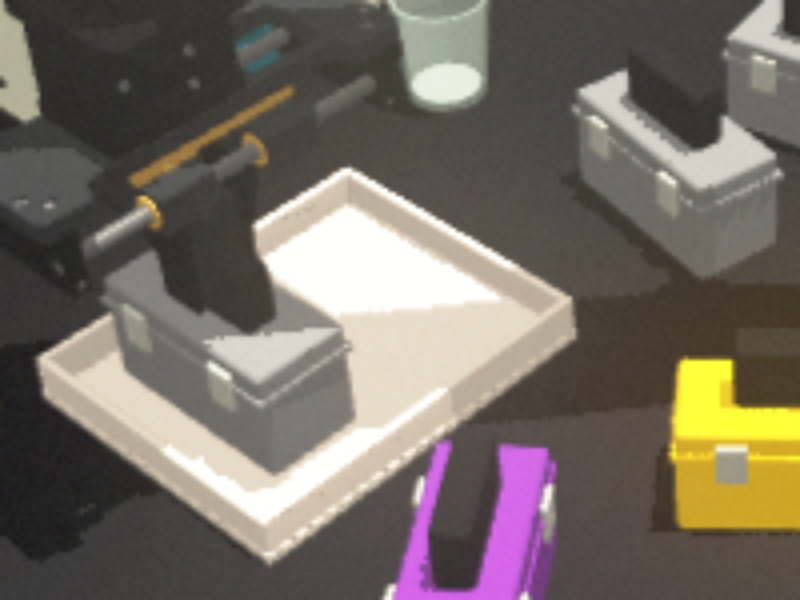

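The box sits just above the tray floor in the far slot. I'll lower it until it touches.

```bash
python3 -m creep '{"translation":[[0,0,0.04],[0,0,0.03],[0,0,0]],"turn":[[0,0,0],[0,0,0],[0,0,0]],"grip":[0,0,0]}'
python3 -m creep '{"translation":[[0,0,0.02],[0,0,0]],"turn":[[0,0,0],[0,0,0]],"grip":[0,0]}'
```

```text
time_s: 9.1
tool_pos: [0.5707, 0.3583, 0.0426]
tool_rot: [180.0, 0.0, 1.2]
force: [-0.2, -0.4, -5.0]
grip_width: 0.0179
grasp_force: 35.0
time_s: 9.35
tool_pos: [0.5708, 0.3583, 0.0425]
tool_rot: [180.0, -0.0, 1.2]
force: [-3.6, -4.6, 6.0]
grip_width: 0.0178
grasp_force: 35.0
```

```bash
python3 -m creep '{"translation":[[0,0,0],[0,0,0],[0,0,0],[0,0,-0.2],[0,0,-0.5]],"turn":[[0,0,0],[0,0,0],[0,0,0],[0,0,0],[0,0,0]],"grip":[0.5,0.5,0.5,0.5,0.5]}'
python3 -m creep '{"translation":[[0,0,0],[0,0,0],[-0.01,0.3,0],[-0.01,0.6,0],[-0.01,0.65,0]],"turn":[[0,0,0.035],[0,0,0.034],[0,0,0],[0,0,0],[0,0,0]],"grip":[0.5,0.5,0.5,0.5,0.5]}'|grep time
python3 -m creep '{"translation":[[-0.01,0.65,0],[-0.01,0.6,0],[0,0.35,0],[0,0,0]],"turn":[[0,0,0],[0,0,0],[0,0,0],[0,0,0]],"grip":[0.5,0.5,0.5,0.5]}'|grep time
python3 - <<'E'
from h import *
to(.5176,.1116,.037,-11.2)
f,W=cloud("top");z=W[...,2]
m=(abs(W[...,0]-.567)<.09)&(abs(W[...,1]-.3587)<.06)
print("tray lid",rect(W,m&(z>.055)&(z<.11)))
E
```

```text
time_s: 9.98
tool_pos: [0.5697, 0.3575, 0.0964]
tool_rot: [179.9, 0.2, 1.3]
force: [0.1, -0.0, -0.1]
grip_width: 0.043
grasp_force: 0.0
time_s: 10.6
time_s: 11.1
t 11.1 pos [0.5186 0.1092 0.0983] rot [ 1.799e+02 -1.000e-01 -1.140e+01] j7 -122.0 F [ 0.05  0.07 -0.43] w 0.0435 gf 0.0
turn units -0.0012 then shift units [-0.018 -0.027  0.766]
tray lid [5.676e+02 3.581e+02 1.108e+02 5.810e+01 1.400e+00 1.619e+03 6.660e+01]
```

The first box sits flat at (0.568, 0.358), lid at 66.6 mm. Next is the left box.

```bash
python3 -m creep '{"translation":[[0,-0.03,0.2],[0,0,0.25],[0,0,0.2],[0,0,0.11],[0,0,0]],"turn":[[0,0,0],[0,0,0],[0,0,0],[0,0,0],[0,0,0]],"grip":[0.5,0.5,0.5,0.5,0.5]}' 
python3 -m creep '{"translation":[[0,0,0],[0,0,0],[0,0,0],[0,0,0]],"turn":[[0,0,0],[0,0,0],[0,0,0],[0,0,0]],"grip":[0,0,0,0]}' 35
python3 -m creep '{"translation":[[0,0,-0.1],[0,0,-0.2],[0,0,-0.2],[0,0,0],[0,0,0]],"turn":[[0,0,0],[0,0,0],[0,0,0],[0,0,0],[0,0,0]],"grip":[0,0,0,0,0]}'
python3 -m creep '{"translation":[[0,0,0]],"turn":[[0,0,0]],"grip":[0]}' | grep force
```

```text
time_s: 11.78
tool_pos: [0.5178, 0.1147, 0.0355]
tool_rot: [180.0, 0.1, -11.1]
force: [0.7, 0.7, -0.2]
grip_width: 0.0434
grasp_force: 0.0
time_s: 12.28
tool_pos: [0.5186, 0.1132, 0.0365]
tool_rot: [179.9, -0.0, -11.2]
force: [-0.3, -3.4, 0.4]
grip_width: 0.0178
grasp_force: 34.9
time_s: 12.9
tool_pos: [0.5182, 0.1141, 0.0763]
tool_rot: [180.0, 0.0, -11.2]
force: [0.2, -0.9, -6.2]
grip_width: 0.0177
grasp_force: 34.9
force: [1.0, -0.0, -6.2]
grasp_force: 34.9
```

About 6.3 N, so this one is full too. It goes to the tray's near slot.

```bash
python3 -m creep '{"translation":[[0,0,-0.15],[0,0,-0.15],[0.05,-0.2,0],[0.15,-0.42,0],[0.17,-0.45,0]],"turn":[[0,0,-0.035],[0,0,-0.0345],[0,0,0],[0,0,0],[0,0,0]],"grip":[0,0,0,0,0]}' | grep force
python3 -m creep '{"translation":[[0.17,-0.45,0],[0.1,-0.32,0],[0.05,-0.15,0],[0,0,0]],"turn":[[0,0,0],[0,0,0],[0,0,0],[0,0,0]],"grip":[0,0,0,0]}' | grep force
python3 -c "
from h import *
to(.5695,.2745,.043,1.3)"
```

```text
force: [1.5, -0.3, -6.0]
grasp_force: 34.9
force: [0.0, -0.6, -5.5]
grasp_force: 34.9
t 14.15 pos [0.5694 0.275  0.0996] rot [1.8e+02 1.0e-01 1.4e+00] j7 -129.0 F [ 0.04 -0.58 -5.53] w 0.0178 gf 34.9
turn units 0.0006 then shift units [0.001 0.006 0.708]
```

```bash
python3 -m creep '{"translation":[[0,0,0.2],[0,0,0.25],[0,0,0.13],[0,0,0.06],[0,0,0.04]],"turn":[[0,0,0],[0,0,0],[0,0,0],[0,0,0],[0,0,0]],"grip":[0,0,0,0,0]}'
python3 -m creep '{"translation":[[0,0,0.03],[0,0,0],[0,0,0]],"turn":[[0,0,0],[0,0,0],[0,0,0]],"grip":[0,0,0]}'
```

```text
time_s: 14.78
tool_pos: [0.5701, 0.2747, 0.0458]
tool_rot: [-180.0, -0.0, 1.3]
force: [-0.5, 0.9, -6.3]
grip_width: 0.0177
grasp_force: 34.9
time_s: 15.15
tool_pos: [0.5701, 0.2749, 0.0439]
tool_rot: [-180.0, -0.0, 1.3]
force: [0.1, -0.2, -6.1]
grip_width: 0.0179
grasp_force: 34.9
```

```bash
python3 -m creep '{"translation":[[0,0,0.02],[0,0,0.015],[0,0,0]],"turn":[[0,0,0],[0,0,0],[0,0,0]],"grip":[0,0,0]}'
```

```text
time_s: 15.52
tool_pos: [0.5701, 0.2747, 0.0415]
tool_rot: [180.0, -0.0, 1.3]
force: [-1.6, -1.6, 0.8]
grip_width: 0.0179
grasp_force: 34.9
```

```bash
python3 -m creep '{"translation":[[0,0,0],[0,0,0],[0,0,0],[0,0,-0.2],[0,0,-0.5]],"turn":[[0,0,0],[0,0,0],[0,0,0],[0,0,0],[0,0,0]],"grip":[0.5,0.5,0.5,0.5,0.5]}' | grep time
python3 -m creep '{"translation":[[0,0,0],[0,0,0],[-0.15,0.3,0],[-0.28,0.6,0],[-0.31,0.65,0]],"turn":[[0,0,-0.028],[0,0,-0.0276],[0,0,0],[0,0,0],[0,0,0]],"grip":[0.5,0.5,0.5,0.5,0.5]}'|grep time
python3 -m creep '{"translation":[[-0.31,0.65,0],[-0.28,0.6,0],[-0.17,0.37,0],[0,0,0]],"turn":[[0,0,0],[0,0,0],[0,0,0],[0,0,0]],"grip":[0.5,0.5,0.5,0.5]}'|grep time
python3 - <<'E'
from h import *
to(.5013,.0012,.037,11.3)
f,W=cloud("top");z=W[...,2]; v,u=np.mgrid[:480,:640]
for y in(.3587,.273): print("tray lid",rect(W,(abs(W[...,0]-.567)<.09)&(abs(W[...,1]-y)<.038)&(z>.055)&(z<.11)))
# crate interior floor extents
m=(abs(u-497)<50)&(abs(v-213)<46)&(z>0)&(z<.012)&(f.min(-1)>100)
print("crate floor",rect(W,m), np.percentile(W[m],[1,99],axis=0).round(4))
m=(abs(u-497)<60)&(abs(v-213)<60)&(z>.055)&(z<.07)&(f.min(-1)>100)
print("crate rim",np.percentile(W[m],[1,99],axis=0).round(4), rect(W,m))
E
```

```text
time_s: 16.15
time_s: 16.77
time_s: 17.27
t 17.27 pos [ 0.5023 -0.0008  0.0978] rot [ 1.799e+02 -1.000e-01  1.100e+01] j7 -86.0 F [0.34 0.75 1.29] w 0.0432 gf 0.0
turn units -0.0014 then shift units [-0.007 -0.027  0.761]
tray lid [5.674e+02 3.586e+02 1.106e+02 5.830e+01 1.100e+00 1.634e+03 6.660e+01]
tray lid [ 568.3  274.2  111.7   58.1    2.6 1621.    66.4]
crate floor [ 5.582e+02 -3.597e+02  1.956e+02  1.798e+02 -8.760e+01  6.383e+03
  5.600e+00] [[ 4.798e-01 -4.347e-01  6.000e-04]
 [ 6.322e-01 -2.645e-01  1.110e-02]]
crate rim [[ 0.4446 -0.4406  0.0551]
 [ 0.6614 -0.2431  0.0653]] [ 552.9 -342.6  220.1  196.8    2.6 1430.    59.7]
```

Both tray boxes sit flat. The crate centre is (0.553, -0.3425), yaw 2.5. Now the middle box.

```bash
python3 -m creep '{"translation":[[0,-0.03,0.2],[0,0,0.25],[0,0,0.2],[0,0,0.11],[0,0,0]],"turn":[[0,0,0],[0,0,0],[0,0,0],[0,0,0],[0,0,0]],"grip":[0.5,0.5,0.5,0.5,0.5]}' 
python3 -m creep '{"translation":[[0,0,0],[0,0,0],[0,0,0],[0,0,0]],"turn":[[0,0,0],[0,0,0],[0,0,0],[0,0,0]],"grip":[0,0,0,0]}' 35
python3 -m creep '{"translation":[[0,0,-0.1],[0,0,-0.2],[0,0,-0.2],[0,0,0],[0,0,0]],"turn":[[0,0,0],[0,0,0],[0,0,0],[0,0,0],[0,0,0]],"grip":[0,0,0,0,0]}'
python3 -m creep '{"translation":[[0,0,0]],"turn":[[0,0,0]],"grip":[0]}' | grep force
```

```text
time_s: 17.95
tool_pos: [0.5012, 0.0054, 0.0352]
tool_rot: [-180.0, 0.1, 11.4]
force: [0.4, 0.0, 0.0]
grip_width: 0.0433
grasp_force: 0.0
time_s: 18.45
tool_pos: [0.5017, 0.0046, 0.036]
tool_rot: [180.0, -0.0, 11.3]
force: [-0.6, 0.4, -1.7]
grip_width: 0.0175
grasp_force: 34.9
time_s: 19.08
tool_pos: [0.5016, 0.0046, 0.076]
tool_rot: [180.0, -0.0, 11.3]
force: [-0.4, -0.0, -2.2]
grip_width: 0.0178
grasp_force: 34.9
force: [0.2, -0.7, -2.4]
grasp_force: 34.9
```

About 2 N, so it's empty and goes to the crate.

```bash
python3 -m creep '{"translation":[[0,0,-0.25],[0,0,-0.4],[0,0,-0.15],[0.03,0.3,0],[0.06,0.5,0]],"turn":[[0,0,0],[0,0,0.0245],[0,0,0.0245],[0,0,0],[0,0,0]],"grip":[0,0,0,0,0]}' | grep force
python3 -m creep '{"translation":[[0.06,0.55,0],[0.06,0.55,0],[0.06,0.55,0],[0.06,0.55,0],[0.06,0.55,0]],"turn":[[0,0,0],[0,0,0],[0,0,0],[0,0,0],[0,0,0]],"grip":[0,0,0,0,0]}' | grep force
python3 -m creep '{"translation":[[0.06,0.5,0],[0.03,0.27,0],[0,0,0],[0,0,0]],"turn":[[0,0,0],[0,0,0],[0,0,0],[0,0,0]],"grip":[0,0,0,0]}' | grep force
python3 -c "
from h import *
to(.554,-.341,.043,2.5)"
```

```text
force: [0.2, -0.9, -1.7]
grasp_force: 34.9
force: [0.1, -0.1, -1.1]
grasp_force: 34.9
force: [0.4, -0.3, -1.6]
grasp_force: 34.9
t 20.95 pos [ 0.5558 -0.3361  0.1398] rot [-179.9    0.     2.7] j7 -65.0 F [ 0.35 -0.26 -1.59] w 0.0175 gf 34.9
turn units 0.001 then shift units [-0.025  0.06   1.21 ]
```

```bash
python3 -m creep '{"translation":[[-0.02,0.06,0.2],[0,0,0.35],[0,0,0.35],[0,0,0.18],[0,0,0.06]],"turn":[[0,0,0],[0,0,0],[0,0,0],[0,0,0],[0,0,0]],"grip":[0,0,0,0,0]}'
python3 -m creep '{"translation":[[0,0,0],[0,0,0.03],[0,0,0]],"turn":[[0,0,0],[0,0,0],[0,0,0]],"grip":[0,0,0]}'
```

```text
time_s: 21.58
tool_pos: [0.5534, -0.3429, 0.0476]
tool_rot: [-179.9, 0.1, 2.6]
force: [0.3, -0.4, -2.5]
grip_width: 0.0176
grasp_force: 34.9
time_s: 21.95
tool_pos: [0.5543, -0.3438, 0.047]
tool_rot: [180.0, -0.0, 2.5]
force: [0.4, 0.1, -1.8]
grip_width: 0.0176
grasp_force: 34.9
```

```bash
python3 -m creep '{"translation":[[0,0,0.03],[0,0,0.02],[0,0,0]],"turn":[[0,0,0],[0,0,0],[0,0,0]],"grip":[0,0,0]}'
python3 -m creep '{"translation":[[0,0,0.02],[0,0,0]],"turn":[[0,0,0],[0,0,0]],"grip":[0,0]}'
```

```text
time_s: 22.32
tool_pos: [0.5538, -0.3436, 0.0422]
tool_rot: [-180.0, 0.0, 2.5]
force: [-0.3, 0.2, -1.7]
grip_width: 0.0179
grasp_force: 34.9
time_s: 22.58
tool_pos: [0.554, -0.3438, 0.0409]
tool_rot: [180.0, -0.0, 2.5]
force: [-0.2, -0.1, -1.1]
grip_width: 0.0178
grasp_force: 34.9
```

```bash
python3 -m creep '{"translation":[[0,0,0.02],[0,0,0]],"turn":[[0,0,0],[0,0,0]],"grip":[0,0]}'
```

```text
time_s: 22.82
tool_pos: [0.5541, -0.344, 0.0408]
tool_rot: [180.0, -0.0, 2.5]
force: [-2.2, 0.9, 5.4]
grip_width: 0.0179
grasp_force: 35.0
```

The box is touching the crate floor. I'll release it, retreat upward and look.

```bash
python3 -m creep '{"translation":[[0,0,0],[0,0,0],[0,0,0],[0,0,-0.2],[0,0,-0.5]],"turn":[[0,0,0],[0,0,0],[0,0,0],[0,0,0],[0,0,0]],"grip":[0.5,0.5,0.5,0.5,0.5]}'
python3 -m creep '{"translation":[[0,0,-0.6],[-0.4,0.3,-0.4],[-0.6,0.4,0],[-0.6,0.4,0],[0,0,0]],"turn":[[0,0,0],[0,0,0],[0,0,0],[0,0,0],[0,0,0]],"grip":[0.5,0.5,0.5,0.5,0.5]}' |grep pos
python3 -m creep '{"translation":[[-0.2,0.6,0],[-0.2,0.6,0],[-0.1,0.6,0],[0,0.3,0],[0,0,0]],"turn":[[0,0,0],[0,0,0],[0,0,0],[0,0,0],[0,0,0]],"grip":[0.5,0.5,0.5,0.5,0.5]}' |grep pos
python3 - <<'E'
from h import *
f,W=cloud("top");z=W[...,2]
for x,y in((.567,.3587),(.567,.273),(.553,-.3425)): print("lid",rect(W,(abs(W[...,0]-x)<.07)&(abs(W[...,1]-y)<.038)&(z>.061)&(z<.11)))
s=env.read_camera("side")["frame"]
cv2.imwrite("pics/end.png",cv2.resize(np.hstack([f,s])[:,:,::-1],(800,300)))
E
```

```text
time_s: 23.45
tool_pos: [0.5525, -0.3429, 0.0944]
tool_rot: [-179.9, 0.2, 2.5]
force: [0.1, 0.0, -0.0]
grip_width: 0.0428
grasp_force: 0.0
tool_pos: [0.4243, -0.4426, 0.1765]
tool_pos: [0.3973, -0.6079, 0.175]
lid [5.678e+02 3.582e+02 1.093e+02 5.660e+01 1.400e+00 1.507e+03 6.680e+01]
lid [ 568.7  274.6  109.6   55.     2.5 1504.    66.8]
lid [ 551.5 -341.7  109.9   55.6    4.2 1471.    66.7]
```

View pics/end.png

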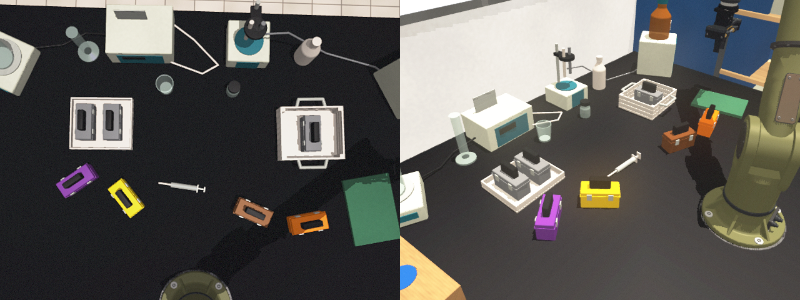

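The final picture shows two boxes in the tray (about 100,122) and one in the crate (310,133), all upright. The beaker, jar and syringe are where they started, and the arm is clear.

```bash
python3 -c "
from cell import env
print(env.sign_off())"
```

```text
the job is handed in; nothing more can be done
None
```

I handed the job in at about 25 s of robot time: the two full boxes (about 5.6 and 6.3 N) stand flat in the tray, the empty one (about 2 N) stands flat in the crate, and the beaker, jar and syringe were left alone.

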